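Hold the bevelled bar in the sawing board

TASK

Lay the wooden bar flat on the sawing board, bevelled edge facing away from the fence, let go of it, and slide it squarely against the fence with its left end close up to the stop block (within a centimetre). Then hold it with one diagonal push of the fingers, forward and down with about 15 N (the bevel is there to push on), so that the bar bears firmly on the fence and on the board at once, as one holds it for a classmate to saw, and finish while still pushing: do not back off. Leave the beaker, the carton and the marker where they are.

Things in the scene. Friction and masses are not known exactly. Their poses are not given: they have to be found in the camera images.
- bar_center (a point): Centre of the loose brown wooden bar, 20 mm above its flat underside. 130 mm long (y), 45 mm wide (x), 40 mm tall, about 0.16 kg; grip it across its width, low down. Its -x top long edge has a 45-degree bevel 16 by 16 mm, so the upright face there is 24 mm tall; the +x face is the full 40 mm. At the start the bevel faces roughly towards the robot.
- bar_bevel (a point): Middle of the bar's sloping bevel face, 14.5 mm to -x of the bar's centre and 12 mm above it (32 mm above the underside). Axes as the bar's; the slope faces -x and up equally.
- board: Fixed flat, smooth waxed plywood sawing board on the bench, 220 mm (its x, away from the robot) by 320 mm (its y) by 15 mm thick. Origin at the centre of its underside, z up, so its top is 15 mm above the bench.
- fence: Fixed light wooden fence along the board's far edge, 20 mm thick (x), 320 mm long (y), 30 mm tall. Origin: centre of its underside, on the board's top. The bar goes against its -x face, 10 mm from the origin; +y is left along it. No finger fits between fence and bar: lay the bar 35 mm or more short of it, then slide it up.
- stop: Fixed dark wooden stop block on the board, touching the fence in its left half: 24 mm thick (y), 70 mm (x), 36 mm tall. Origin: centre of its underside, on the board's top; axes parallel to the fence's. The bar's left (+y) end belongs at its -y face, 12 mm from the origin. Its place along the fence varies.
- beaker: Bystander: glass beaker, 70 mm across, 95 mm tall, upright left of the board. Origin at the centre of its underside.
- glovebox: Bystander: closed white carton with blue side panels, 100 by 100 by 75 mm, beyond the bar on the right. Origin at the centre of its underside.
- marker: Bystander: yellow marker pen, about 130 mm long, 16 mm thick, lying pointing away from the robot, between the bar and the board. Origin at the underside near its middle.
Things that resemble listed ones, but are neither listed nor needed, are in the scene too. Of the things like the part that bears bar_center, leave any that is red or white; of the rest the smaller one is meant.

How it is judged:
On the way:
1. the bar lies flat on the board in front of the fence, let go (z of bar_center in the frame of board between 0.031 and 0.039 m and angle between bar_center's own z axis and vertical below 0.08 rad and y of bar_center in the frame of board between -0.12 and 0.12 m and x of bar_center in the frame of fence between -0.17 and 0 m and contact force between bar and board above 0.5 N and contact force between the fingers and bar below 0.1 N), for 0.1 s.
At the end, for the whole second after the job is handed in: Bar flat on the board (height within 4 mm, tilt under 0.08 rad), bevel outward, within 3 mm and 0.05 rad of the fence, left end within 11 mm of the stop, at rest, fingers still pushing: over 4 N finger on bar, 3 N bar on fence, 5 N bar on board (z of bar_center in the frame of board between 0.031 and 0.039 m and angle between bar_center's own z axis and vertical below 0.08 rad and contact force between bar and fence above 3 N and contact force between bar and board above 5 N and contact force between the fingers and bar above 4 N and angle between the x axis of bar_center and the x axis of fence, either way round below 0.05 rad and x of bar_center in the frame of fence between -0.036 and -0.029 m and x of bar_bevel in the frame of fence below -0.04 m and y of bar_center in the frame of stop between -0.088 and -0.074 m and linear speed of bar below 0.01 m/s); the arm keeps its last pose, push and grip.
It fails at once if the beaker is disturbed (moved over 30 mm) (distance of beaker from where it was at the start of the episode above 0.03 m).
It fails at once if the carton is disturbed (moved over 30 mm) (distance of glovebox from where it was at the start of the episode above 0.03 m).
It fails at once if the marker is disturbed (moved over 30 mm) (distance of marker from where it was at the start of the episode above 0.03 m).
It also fails if it takes over 58 s, if anything falls off the work surface, if the arm or the gripper's body presses on something with over 40 N, if the wrist force passes 120 N, or if a joint passes its speed limit or range.

ROBOT

A 7-joint arm with a two-finger parallel gripper is mounted at the origin on the work surface. World frame = base frame: x ahead of the robot, y to its left, z up, the work surface at z = 0. Lengths are in m, angles in rad, forces in N, time in s.
With the tool pointing down it reaches from about 0.425 to 0.95 m from the base axis. Payload 4.7 kg.
Tool frame: the origin (TCP) lies between the finger pads; the fingertips stand 25 mm ahead of it and the grasp point (between the pads) lies 6 mm ahead of it (env.tip_extent is the distance from the TCP to the fingertips, in m); z points along the fingers, y is the line along which they close (so a half turn about z gives the same grasp; the last joint's range is limited). The gripper opens to 85 mm and grips with 20 to 120 N. Pads are 22 mm wide; open, the fingers measure 114 mm over their backs; the gripper's body (76 mm by 85 mm) begins 54 mm behind the grasp point. The pads swing forward as they close: fully open they stand 13 mm farther back than shut.
Start: joints at [1.152, 0.469, -0.049, 1.532, 0.024, 1.141, -0.082], TCP at [0.257, -0.624, 0.256] pointing down, gripper open.
Joint ranges: [-2.59, 2.59], [-0.33, 1.99], [-1.39, 1.29], [0.1, 2.45], [-1.04, 4.18], [0.21, 1.99], [-2.66, 2.66]. Speed limits (rad/s): [2.57, 2.57, 3.14, 3.14, 3.14, 3.14, 3.14].

INTERFACE

Orientations are given as a 3x3 rotation matrix whose columns are the frame's x, y, z axes.
In Python, from rig import monitor, grab_frame, camera_params, job, env gives the robot as it stands.
- The arm moves only by the tool send_rows, never from a script. Its arguments are lists of equal length, an entry for each row: "linear": the shift along the tool's x, y, z in units of 30 mm (1.0 is 30 mm), a list of three; "twist": the turn, a rotation vector about the tool's x, y, z in units of 5 degrees (1.0 is 5 degrees), a list of three; "hand": the closure, from -1 (fully open) to 1 (shut). A call has 1 to 5 rows; each row is the pose to reach, as a shift and turn from the pose commanded when the call began, along the tool's axes at that moment; what a row does not reach only later rows make up. A row lasts 1/8 s, in which the tool goes at most 62.5 mm and 10.7 degrees, less where a joint would pass 70% of its speed; a pose out of reach is approached as far as the arm can. A call with a gripper value outside its range is refused whole. The fingers move at their own pace and stop on an object; "squeeze" is the grip in N (left out, the last holds). Time passes only in rows, so rows that repeat a pose let the fingers close. It gives the time, the measured TCP pose, the force, the opening and the grip force at its end, in the units of the state.
- monitor.state(): the state, without advancing time (a new reading comes with each control period).
- grab_frame(name): name is "scene" or "side" or "wrist"; returns the picture (400x640x3 uint8, red, green, blue); there is no depth.
- camera_params(name): a dict with "camera_matrix" (3x3 intrinsics, pixels), "world_from_camera" (4x4, takes a point from camera to world coordinates). Camera axes: x right, y up, looking along -z (the intrinsics and any distortion apply to the point x, -y, -z); pixel columns grow to the right and rows downward; lengths in m; the calibration is good to about 2 mm. A picture is of the moment at which its call begins: read the wrist's pose just before it. camera_params takes no time and is no camera call; for the wrist camera it gives the pose at the moment of the call.
- job.hand_in(): hands the job in; it is judged then, once.
The state is a dict: "clock": time; "qpos": joint angles; "qvel": joint speeds; "joint_torque": joint torques, N m; "tcp_pos": TCP position; "tcp_rot": TCP orientation; "contact_force": force on the tool from outside, world axes, zero at the start; "torque": the same for the moment, N m; "width": finger opening in m; "gripper_force": force on a finger pad.
Only numpy, scipy, OpenCV 4.12 (cv2) and the standard library are available. Lean on these libraries where they do the work, as an engineer would, in place of code of your own. Each camera call takes 0.05 s, during which the arm holds its last target. There are 200 camera calls.

## Working session

There is one attempt and no reset: what is moved stays moved. The work goes in short steps, Python scripts to look and compute and a tool call to move; the robot and the scene stay as the last step left them, time stands still between calls to the robot, and variables do not carry over. Pictures are saved under pics/ and viewed, at most 10 in all, crops included, and the job is handed in when it is done.

Besides the shell and the picture viewer there is one more tool, called after "Call:" by a JSON object that holds its "name" and its "arguments". send_rows: Moves the arm, as the interface text tells. Its arguments: {"type":"object","properties":{"linear":{"type":"array","items":{"type":"array","items":{"type":"number"}}},"twist":{"type":"array","items":{"type":"array","items":{"type":"number"}}},"hand":{"type":"array","items":{"type":"number"}},"squeeze":{"type":"number"}},"required":["linear","twist","hand"]}

```bash
mkdir -p pics; ls; cat > h.py <<'E'
from rig import monitor, grab_frame, camera_params, job, env
import numpy as np, cv2
def snap(n,f):
    im=grab_frame(n); cv2.imwrite('pics/'+f,im[:,:,::-1]); return im
def ray(n,u,v,z,P=None):
    P=P or camera_params(n); K=np.array(P['camera_matrix']); T=np.array(P['world_from_camera'])
    d=np.linalg.inv(K)@[u,v,1]; d=T[:3,:3]@[d[0],-d[1],-d[2]]; o=T[:3,3]
    return o+d*(z-o[2])/d[2]
def st():
    s=monitor.state(); return s
E
python3 - <<'E'
from h import *
import numpy as np
a=snap('scene','a.png');b=snap('side','b.png')
for n in('scene','side','wrist'):
    P=camera_params(n);print(n,{k:(np.round(v,3).tolist() if not isinstance(v,str) else v) for k,v in P.items()})
s=st();print(s['clock'],np.round(s['tcp_rot'],3),s['contact_force'],env.tip_extent)
E
```

```text
pics
scene {'camera_matrix': [[483.556, 0.0, 319.433], [0.0, 483.556, 204.708], [0.0, 0.0, 1.0]], 'world_from_camera': [[0.858, -0.254, 0.447, 1.086], [0.514, 0.463, -0.723, -0.96], [-0.023, 0.849, 0.528, 0.739], [0.0, 0.0, 0.0, 1.0]]}
side {'camera_matrix': [[386.211, 0.0, 319.06], [0.0, 386.211, 195.493], [0.0, 0.0, 1.0]], 'world_from_camera': [[-0.989, 0.055, -0.135, 0.327], [-0.144, -0.519, 0.843, 1.095], [-0.024, 0.853, 0.521, 0.74], [0.0, 0.0, 0.0, 1.0]]}
wrist {'camera_matrix': [[318.679, 0.0, 322.193], [0.0, 318.679, 194.3], [0.0, 0.0, 1.0]], 'world_from_camera': [[0.38, 0.889, 0.257, 0.321], [-0.925, 0.365, 0.104, -0.597], [-0.002, -0.277, 0.961, 0.372], [0.0, 0.0, 0.0, 1.0]]}
0.1 [[ 0.925  0.38  -0.001]
 [ 0.38  -0.925  0.002]
 [-0.    -0.002 -1.   ]] [ 0.274506   -0.02330227 -1.08978893] 0.025
```

View pics/a.png

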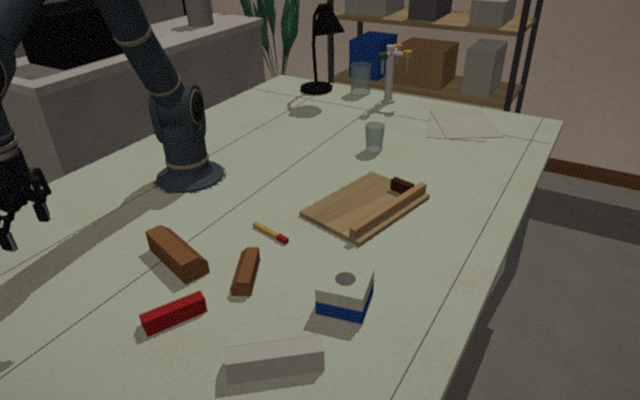

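View pics/b.png

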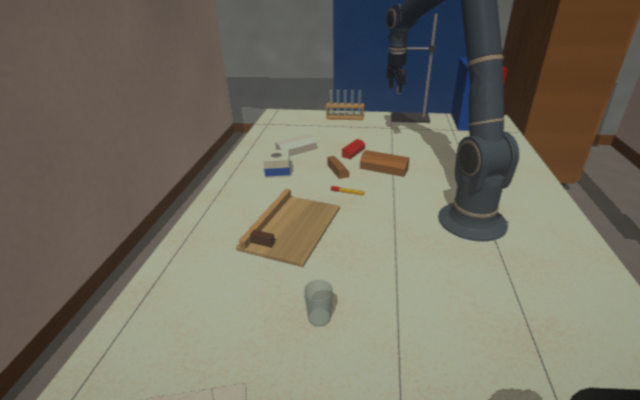

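The scene view shows the smaller brown bar at (246,271), the big brown decoy at (177,253), the marker at (270,232), the board around (365,207), the stop at (402,186), the carton at (345,295) and the beaker at (374,137). I'll zoom in next.

```bash
python3 - <<'E'
import cv2
a=cv2.imread('pics/a.png')[160:310,215:435]
cv2.imwrite('pics/c.png',cv2.resize(a,None,fx=3.6,fy=3.6,interpolation=cv2.INTER_CUBIC))
E
```

```text
(no output)
```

View pics/c.png

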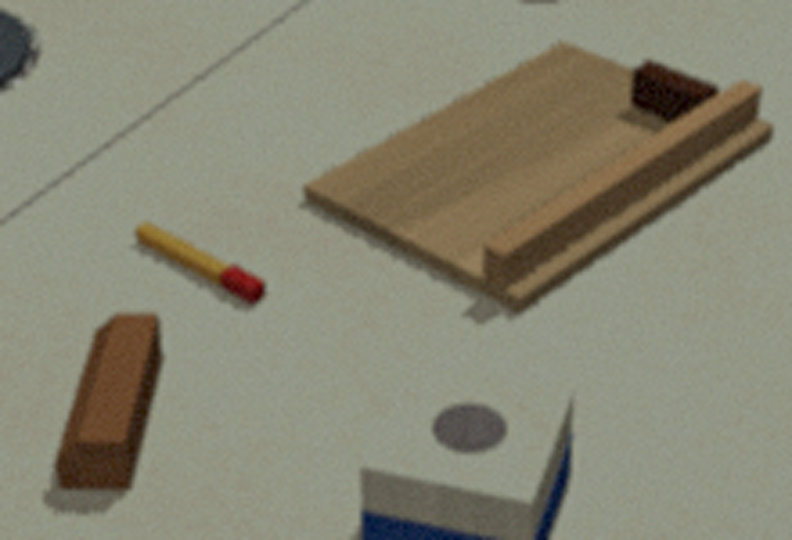

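```bash
python3 - <<'E'
from h import *
P=camera_params('scene')
f=lambda x,y,z:print((x,y,z),np.round(ray('scene',215+x/3.6,160+y/3.6,z,P)[:2],3))
print('board');[f(*p,.015) for p in((305,187),(560,43),(516,300),(770,125))]
print('fence');[f(*p,.045) for p in((485,248),(507,263),(738,83),(760,92))]
print('stop');[f(*p,.051) for p in((634,68),(648,62),(718,90))];f(632,98,.015)
print('bar');[f(*p,.04) for p in((112,315),(157,315),(78,442),(127,442))];[f(*p,0) for p in((58,487),(130,488))]
print('marker');[f(*p,.008) for p in((142,230),(255,287))]
print('carton');f(470,428,.075);f(362,468,.075);f(535,502,.075);f(572,398,.075)
E
```

```text
board
(305, 187, 0.015) [ 0.444 -0.027]
(560, 43, 0.015) [0.514 0.279]
(516, 300, 0.015) [ 0.652 -0.079]
(770, 125, 0.015) [0.723 0.232]
fence
(485, 248, 0.045) [ 0.624 -0.072]
(507, 263, 0.045) [ 0.646 -0.08 ]
(738, 83, 0.045) [0.693 0.234]
(760, 92, 0.045) [0.714 0.228]
stop
(634, 68, 0.051) [0.614 0.207]
(648, 62, 0.051) [0.62  0.221]
(718, 90, 0.051) [0.687 0.205]
(632, 98, 0.015) [0.608 0.219]
bar
(112, 315, 0.04) [ 0.439 -0.256]
(157, 315, 0.04) [ 0.466 -0.241]
(78, 442, 0.04) [ 0.501 -0.368]
(127, 442, 0.04) [ 0.527 -0.353]
(58, 487, 0) [ 0.484 -0.373]
(130, 488, 0) [ 0.524 -0.352]
marker
(142, 230, 0.008) [ 0.363 -0.128]
(255, 287, 0.008) [ 0.479 -0.147]
carton
(470, 428, 0.075) [ 0.722 -0.276]
(362, 468, 0.075) [ 0.685 -0.336]
(535, 502, 0.075) [ 0.782 -0.312]
(572, 398, 0.075) [ 0.761 -0.222]
```

```bash
cat >> h.py <<'E'
from scipy.spatial.transform import Rotation as Ro
def Rv(yaw,tilt=0):
    "tool y at world angle yaw (deg), pointing down; tilt leans z towards tool y by tilt deg"
    a=np.radians(yaw); y=np.array([np.cos(a),np.sin(a),0]); z=np.array([0,0,-1.])
    t=np.radians(tilt); y,z=y*np.cos(t)-z*np.sin(t), z*np.cos(t)+y*np.sin(t)
    return np.c_[np.cross(y,z),y,z]
def go(p,yaw,tilt=0):
    s=st(); R=np.array(s['tcp_rot']); d=R.T@(np.array(p)-s['tcp_pos'])/.03
    w=Ro.from_matrix(R.T@Rv(yaw,tilt)).as_rotvec(degrees=True)/5
    print('clk',round(s['clock'],2),'lin',d.round(3).tolist(),'tw',w.round(3).tolist())
E
python3 - <<'E'
from h import *
go([.476,-.308,.17],28.9)
f=lambda x,y,z:print((x,y,z),np.round(ray('scene',x,y,z)[:2],3))
f(208,270,.04);f(180,280,0);f(150,229,.04)
E
```

```text
clk 0.1 lin [10.774, -6.953, 2.857] tw [-0.015, -0.016, -19.312]
(208, 270, 0.04) [ 0.416 -0.366]
(180, 280, 0) [ 0.345 -0.392]
(150, 229, 0.04) [ 0.172 -0.314]
```

Call:
{"name": "send_rows", "arguments": {"linear": [[10.77,-6.95,2.86],[10.77,-6.95,2.86],[10.77,-6.95,2.86],[10.77,-6.95,2.86],[10.77,-6.95,2.86]], "twist": [[0,0,-19.3],[0,0,-19.3],[0,0,-19.3],[0,0,-19.3],[0,0,-19.3]], "hand": [-1,-1,-1,-1,-1]}}

```text
clock: 0.72
tcp_pos: [0.4314, -0.3723, 0.1877]
tcp_rot: [[0.235, 0.972, -0.0], [0.972, -0.235, -0.0], [-0.0, -0.0, -1.0]]
contact_force: [0.5, -1.0, 0.3]
width: 0.0849
gripper_force: 0.0
```

```bash
python3 -c "
from h import *
go([.476,-.308,.17],28.9);print(st()['qpos'])"
```

```text
clk 0.72 lin [2.432, 0.941, 0.591] tw [-0.001, 0.001, -8.502]
[ 0.90163447  0.39162254 -0.33745609  1.84657246  0.15844883  0.92951588
  0.25517976]
```

Call:
{"name": "send_rows", "arguments": {"linear": [[2.0,0.75,0.5],[2.2,0.85,0.55],[2.2,0.85,0.55],[2.2,0.85,0.55],[2.2,0.85,0.55]], "twist": [[0,0,-2],[0,0,-4],[0,0,-6],[0,0,-8],[0,0,-8]], "hand": [-1,-1,-1,-1,-1]}}

```text
clock: 1.35
tcp_pos: [0.4711, -0.3161, 0.1713]
tcp_rot: [[-0.437, 0.899, -0.0], [0.899, 0.437, 0.001], [0.001, -0.0, -1.0]]
contact_force: [-0.5, 0.4, -0.2]
width: 0.0851
gripper_force: 0.0
```

```bash
python3 - <<'E'
from h import *
go([.476,-.308,.17],28.9);print(st()['qpos'].round(2))
P=camera_params('wrist'); im=snap('wrist','w1.png'); 
import pickle; pickle.dump(P,open('w1.pkl','wb'))
E
```

```text
clk 1.35 lin [0.171, 0.264, 0.045] tw [-0.001, -0.01, -0.594]
[ 0.91  0.43 -0.51  1.86  0.26  0.91  0.73]
```

View pics/w1.png

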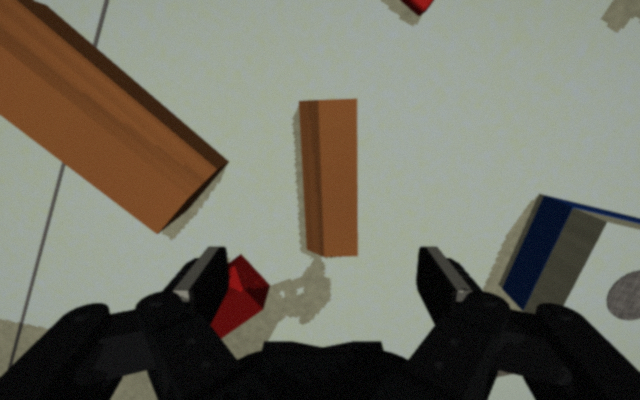

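The wrist view shows the bar's top face with corners (317,100), (357,98), (357,256), (324,257). The bevel is on its left and the red block's corner is at (267,292).

```bash
python3 - <<'E'
from h import *
import pickle; P=pickle.load(open('w1.pkl','rb'))
r=lambda u,v,z:ray('wrist',u,v,z,P)[:2]
T=np.array([r(*p,.04) for p in((317,100),(357,98),(357,256),(324,257))])
B=np.array([r(*p,.024) for p in((299,101),(309,251))])
print(T.round(4),B.round(4),'red',r(267,292,.03).round(3),r(240,256,.03).round(3),'big',r(228,162,.05).round(3),'carton',r(541,195,.075).round(3))
print('widths',np.linalg.norm(T[0]-T[1]),np.linalg.norm(T[2]-T[3]),'len',np.linalg.norm(T[1]-T[2]))
d=T[1]-T[2];print('yaw',np.degrees(np.arctan2(-d[0],d[1])))
d=B[0]-B[1];print('yaw bevel',np.degrees(np.arctan2(-d[0],d[1])))
d=T[0]-T[3];print('yaw L',np.degrees(np.arctan2(-d[0],d[1])))
y=np.radians(29);x=np.array([np.cos(y),np.sin(y)])
print('c from right edge',(T[1]+T[2])/2-x*.0225,'from bevel',B.mean(0)+x*.0225)
for s in(1,-1):print('finger',np.array(st()['tcp_pos'][:2])+s*.057*x)
E
```

```text
[[ 0.4359 -0.2525]
 [ 0.4621 -0.2382]
 [ 0.5222 -0.3531]
 [ 0.4972 -0.3663]] [[ 0.4231 -0.2595]
 [ 0.486  -0.3741]] red [ 0.468 -0.426] [ 0.432 -0.403] big [ 0.395 -0.322] carton [ 0.604 -0.242]
widths 0.029799630078042167 0.028276447370325954 len 0.12960125664753666
yaw 27.628965067994965
yaw bevel 28.722447428019535
yaw L 28.302597016050967
c from right edge [ 0.47246998 -0.30655681] from bevel [ 0.4742473  -0.30589225]
finger [ 0.52094475 -0.28855881]
finger [ 0.4212381  -0.34382711]
```

```bash
python3 - <<'E'
from h import *
go([.4733,-.3062,.06],28.2);go([.4733,-.3062,.028],28.2)
E
```

```text
clk 1.4 lin [0.265, 0.212, 3.715] tw [-0.002, -0.007, -0.469]
clk 1.4 lin [0.265, 0.212, 4.782] tw [-0.002, -0.007, -0.469]
```

Call:
{"name": "send_rows", "arguments": {"linear": [[0.26,0.21,0.8],[0.26,0.21,2.2],[0.26,0.21,3.4],[0.26,0.21,3.7],[0.26,0.21,3.7]], "twist": [[0,0,-0.47],[0,0,-0.47],[0,0,-0.47],[0,0,-0.47],[0,0,-0.47]], "hand": [-0.7,-0.7,-0.7,-0.7,-0.7]}}

```text
clock: 2.02
tcp_pos: [0.4739, -0.3064, 0.0609]
tcp_rot: [[-0.475, 0.88, -0.0], [0.88, 0.475, -0.0], [0.0, -0.0, -1.0]]
contact_force: [-0.5, -0.5, -0.3]
width: 0.0728
gripper_force: 0.0
```

```bash
python3 - <<'E'
from h import *
go([.4733,-.3062,.028],28.2);print(env.tip_extent)
E
```

```text
clk 2.02 lin [0.014, -0.014, 1.098] tw [-0.001, -0.0, 0.029]
0.025
```

Call:
{"name": "send_rows", "arguments": {"linear": [[0,-0.01,0.6],[0,-0.01,1.1],[0,-0.01,1.1],[0,-0.01,1.1],[0,-0.01,1.1]], "twist": [[0,0,0],[0,0,0],[0,0,0],[0,0,0],[0,0,0]], "hand": [-0.7,-0.7,-0.7,0.2,0.2], "squeeze": 40}}

```text
clock: 2.65
tcp_pos: [0.474, -0.3066, 0.0284]
tcp_rot: [[-0.476, 0.88, 0.001], [0.88, 0.476, -0.001], [-0.001, 0.001, -1.0]]
contact_force: [0.5, -0.5, -1.2]
width: 0.0445
gripper_force: 41.0
```

Call:
{"name": "send_rows", "arguments": {"linear": [[0,0,0],[0,0,0],[0,0,0],[0,0,0],[0,0,0]], "twist": [[0,0,0],[0,0,0],[0,0,0],[0,0,0],[0,0,0]], "hand": [0.4,0.4,0.4,0.4,0.4]}}

```text
clock: 3.28
tcp_pos: [0.4739, -0.3066, 0.0283]
tcp_rot: [[-0.476, 0.88, 0.001], [0.88, 0.476, -0.001], [-0.001, 0.001, -1.0]]
contact_force: [-0.5, 0.3, 6.2]
width: 0.0443
gripper_force: 42.3
```

Call:
{"name": "send_rows", "arguments": {"linear": [[0,0,-1],[0,0,-2],[0,0,-3],[0,0,-3.7],[0,0,-3.7]], "twist": [[0,0,0],[0,0,0],[0,0,0],[0,0,0],[0,0,0]], "hand": [0.4,0.4,0.4,0.4,0.4]}}

```text
clock: 3.9
tcp_pos: [0.4736, -0.3069, 0.1395]
tcp_rot: [[-0.475, 0.88, 0.002], [0.88, 0.475, -0.001], [-0.002, 0.001, -1.0]]
contact_force: [-0.3, -0.1, -1.5]
width: 0.0443
gripper_force: 41.6
```

```bash
python3 - <<'E'
from h import *
go([.606,.125,.14],-13.2)
E
```

```text
clk 3.9 lin [10.568, 10.725, -0.03] tw [0.016, 0.018, 8.315]
```

Call:
{"name": "send_rows", "arguments": {"linear": [[0.8,0.8,0],[1.9,1.9,0],[3.1,3.1,0],[4.3,4.3,0],[5.4,5.4,0]], "twist": [[0,0,0.8],[0,0,1.8],[0,0,2.8],[0,0,3.8],[0,0,4.8]], "hand": [0.4,0.4,0.4,0.4,0.4]}}

```text
clock: 4.53
tcp_pos: [0.5379, -0.0852, 0.1369]
tcp_rot: [[-0.074, 0.997, -0.003], [0.997, 0.074, 0.0], [0.001, -0.003, -1.0]]
contact_force: [0.7, -0.4, -1.3]
width: 0.0441
gripper_force: 41.5
```

```bash
python3 - <<'E'
from h import *
go([.606,.125,.14],-13.2)
E
```

```text
clk 4.53 lin [6.82, 2.783, -0.107] tw [-0.036, -0.002, 3.492]
```

Call:
{"name": "send_rows", "arguments": {"linear": [[1.4,0.6,0],[3.0,1.2,-0.1],[4.6,1.9,-0.1],[6.0,2.5,-0.1],[6.5,2.65,-0.1]], "twist": [[0,0,0.8],[0,0,1.6],[0,0,2.4],[0,0,3.1],[0,0,3.3]], "hand": [0.4,0.4,0.4,0.4,0.4]}}

```text
clock: 5.15
tcp_pos: [0.6024, 0.1176, 0.1397]
tcp_rot: [[0.206, 0.979, -0.003], [0.979, -0.206, 0.001], [0.001, -0.003, -1.0]]
contact_force: [0.2, -0.2, -1.7]
width: 0.0445
gripper_force: 41.5
```

Call:
{"name": "send_rows", "arguments": {"linear": [[0,0,0],[0,0,0],[0,0,0]], "twist": [[0,0,0],[0,0,0],[0,0,0]], "hand": [0.4,0.4,0.4]}}

```text
clock: 5.52
tcp_pos: [0.6029, 0.1117, 0.1412]
tcp_rot: [[0.212, 0.977, -0.001], [0.977, -0.212, -0.001], [-0.001, -0.001, -1.0]]
contact_force: [-0.1, 0.5, -1.7]
width: 0.0444
gripper_force: 41.5
```

```bash
python3 - <<'E'
from h import *
go([.606,.125,.14],-13.2)
P=camera_params('wrist'); im=snap('wrist','w2.png'); 
import pickle; pickle.dump(P,open('w2.pkl','wb'))
E
```

```text
clk 5.53 lin [0.456, 0.008, 0.04] tw [-0.008, 0.015, 0.194]
```

View pics/w2.png

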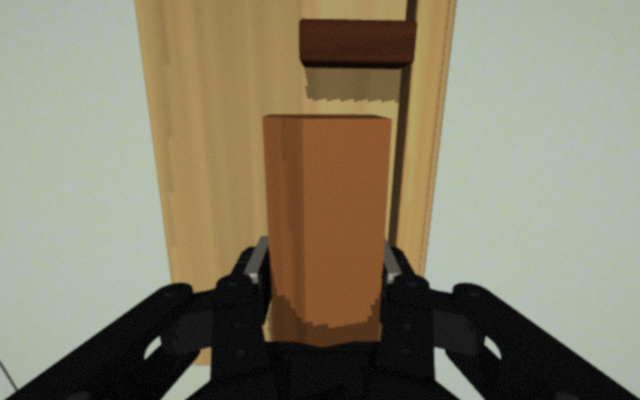

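The wrist view shows the stop at (300–415, 20–67), the fence's near edge at u≈405, and the bar end at v≈115. I'll zoom in for accurate edges.

```bash
python3 - <<'E'
import cv2
a=cv2.imread('pics/w2.png')[0:150,250:470]
cv2.imwrite('pics/d.png',cv2.resize(cv2.convertScaleAbs(a,alpha=1.5,beta=20),None,fx=3.6,fy=3.6,interpolation=cv2.INTER_CUBIC))
E
```

```text
(no output)
```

View pics/d.png

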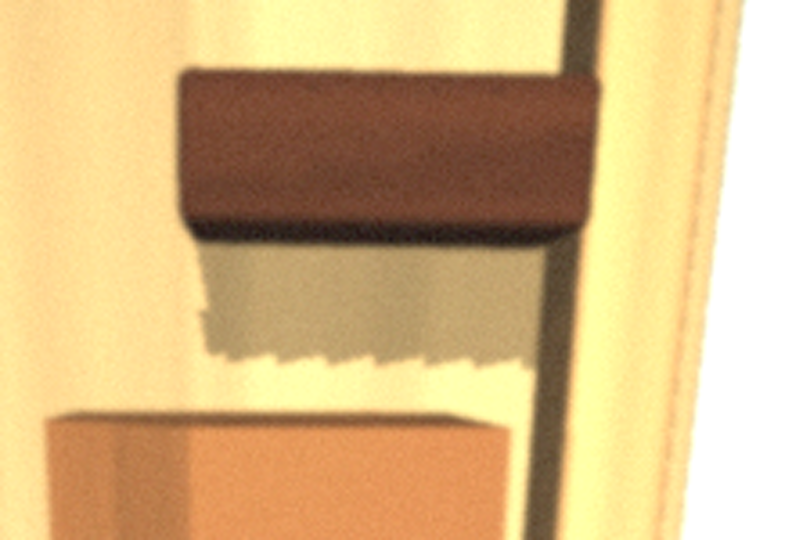

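```bash
python3 - <<'E'
from h import *
import pickle; P=pickle.load(open('w2.pkl','rb'))
a=np.radians(-13);X=np.array([np.cos(a),np.sin(a)]);Y=np.array([-X[1],X[0]])
def f(l,x,y,z):
    p=ray('wrist',250+x/3.6,y/3.6,z,P)[:2];print(l,p.round(4),'b',round(p@X,4),round(p@Y,4));return p
A=f('st',180,70,.051);f('st',598,78,.051);f('st',590,222,.051);B=f('st',183,213,.051);C=f('sb',200,240,.015);D=f('sb',545,247,.015)
E=f('ft',603,0,.045);F=f('ft',560,540,.045);G=f('fb',566,0,.015);H=f('fb',527,540,.015)
for p,q in((F,E),(H,G)):
    d=p-q;print('fence yaw',np.degrees(np.arctan2(d[0],-d[1])))
d=D-C;print('stop yaw',np.degrees(np.arctan2(d[1],d[0])))
z=st()['tcp_pos'][2]-.0283
f('bt',190,425,z+.04);f('bt',510,428,z+.04);f('bb',70,413,z);f('bb',440,413,z);f('bevlow',47,420,z+.024)
t=st()['tcp_pos'];print('tcp',t,'b',t[:2]@X,t[:2]@Y)
q=lambda u,v,zz:ray('wrist',u,v,zz,P)[:2]
d=q(389,120,z+.04)-q(382,340,z+.04);print('bar yaw',np.degrees(np.arctan2(-d[0],d[1])))
d=q(302,118,z+.04)-q(301,320,z+.04);print('bar yawL',np.degrees(np.arctan2(-d[0],d[1])))
E
```

```text
st [0.6148 0.2287] b 0.5476 0.3611
st [0.6807 0.2132] b 0.6153 0.3608
st [0.6765 0.1919] b 0.616 0.3392
st [0.6104 0.2077] b 0.548 0.3397
sb [0.6112 0.2069] b 0.549 0.3391
sb [0.6775 0.1912] b 0.6171 0.3387
ft [0.6848 0.2254] b 0.6166 0.3737
ft [0.6655 0.139 ] b 0.6171 0.2851
fb [0.6875 0.2331] b 0.6175 0.3818
fb [0.6654 0.1346] b 0.6181 0.2808
fence yaw -12.635671557183299
fence yaw -12.670919664334447
stop yaw -13.341324369515776
bt [0.6106 0.1774] b 0.5551 0.3102
bt [0.6382 0.1712] b 0.5834 0.3103
bb [0.5939 0.1806] b 0.5381 0.3095
bb [0.638 0.171] b 0.5832 0.3101
bevlow [0.5954 0.1805] b 0.5396 0.3098
tcp [0.60302556 0.11190237 0.14147818] b 0.5623975034148172 0.24468555296039274
bar yaw -10.77652896686813
bar yawL -13.557006582912905
```

```bash
cat >> h.py <<'E'
_a=np.radians(-12.95);X=np.array([np.cos(_a),np.sin(_a)]);Y=np.array([-X[1],X[0]])
_b=np.radians(-13);X0=np.array([np.cos(_b),np.sin(_b)]);Y0=np.array([-X0[1],X0[0]])
def gob(x,y,z,yaw=-12.95,tilt=0):
    t=np.array(st()['tcp_pos']);print('b',(t[:2]@X0).round(4),(t[:2]@Y0).round(4),t[2].round(4))
    go([*(x*X0+y*Y0),z],yaw,tilt)
E
python3 - <<'E'
from h import *
gob(.554,.2687,.065)
E
```

```text
b 0.5624 0.2447 0.1415
clk 5.58 lin [0.807, -0.268, 2.549] tw [-0.003, 0.011, 0.145]
```

Call:
{"name": "send_rows", "arguments": {"linear": [[0.5,-0.27,0],[0.8,-0.27,0.6],[0.8,-0.27,1.6],[0.8,-0.27,2.5],[0.8,-0.27,2.5]], "twist": [[0,0,0.15],[0,0,0.15],[0,0,0.15],[0,0,0.15],[0,0,0.15]], "hand": [0.4,0.4,0.4,0.4,0.4]}}

```text
clock: 6.2
tcp_pos: [0.5983, 0.1376, 0.0636]
tcp_rot: [[0.223, 0.975, -0.006], [0.975, -0.223, -0.002], [-0.003, -0.005, -1.0]]
contact_force: [0.4, 0.0, -1.1]
width: 0.0445
gripper_force: 41.4
```

```bash
python3 - <<'E'
from h import *
gob(.554,.2687,.0435)
E
```

```text
b 0.552 0.2687 0.0636
clk 6.2 lin [0.003, 0.069, 0.67] tw [-0.061, 0.037, 0.019]
```

Now lower to the board.

Call:
{"name": "send_rows", "arguments": {"linear": [[0,0.05,0.25],[0,0.05,0.5],[0,0.05,0.62],[0,0.05,0.68],[0,0.05,0.68]], "twist": [[-0.03,0.02,0],[-0.05,0.03,0],[-0.05,0.03,0],[-0.05,0.03,0],[-0.05,0.03,0]], "hand": [0.4,0.4,0.4,0.4,0.4]}}

```text
clock: 6.82
tcp_pos: [0.6018, 0.1384, 0.0465]
tcp_rot: [[0.222, 0.975, 0.005], [0.975, -0.222, 0.002], [0.003, 0.005, -1.0]]
contact_force: [0.9, -0.6, -1.6]
width: 0.0441
gripper_force: 41.5
```

Call:
{"name": "send_rows", "arguments": {"linear": [[0,-0.02,0.08],[0,-0.02,0.12],[0,-0.02,0.15],[0,-0.02,0.15]], "twist": [[0,0,0],[0,0,0],[0,0,0],[0,0,0]], "hand": [0.4,0.4,0.4,0.4]}}

```text
clock: 7.32
tcp_pos: [0.6013, 0.1387, 0.0434]
tcp_rot: [[0.222, 0.975, 0.005], [0.975, -0.222, 0.001], [0.002, 0.005, -1.0]]
contact_force: [-2.8, -1.7, 8.8]
width: 0.0442
gripper_force: 43.2
```

Call:
{"name": "send_rows", "arguments": {"linear": [[0,0,0],[0,0,0],[0,0,0],[0,0,0],[0,0,0]], "twist": [[0,0,0],[0,0,0],[0,0,0],[0,0,0],[0,0,0]], "hand": [-0.6,-0.6,-0.6,-0.6,-0.6]}}

```text
clock: 7.95
tcp_pos: [0.6012, 0.1386, 0.0418]
tcp_rot: [[0.222, 0.975, 0.005], [0.975, -0.222, 0.002], [0.003, 0.004, -1.0]]
contact_force: [0.2, -0.7, 0.2]
width: 0.0686
gripper_force: 0.0
```

```bash
python3 - <<'E'
from h import *
gob(.554,.2687,.10)
gob(.49,.2687,.10)
E
```

```text
b 0.5546 0.2703 0.0418
clk 7.95 lin [-0.047, -0.011, -1.942] tw [0.05, -0.03, 0.02]
b 0.5546 0.2703 0.0418
clk 7.95 lin [-0.041, -2.145, -1.951] tw [0.05, -0.03, 0.02]
```

Call:
{"name": "send_rows", "arguments": {"linear": [[0,0,-0.6],[0,0,-1.5],[0,0,-2.1],[-0.04,-1.0,-2.1],[-0.04,-2.0,-2.1]], "twist": [[0,0,0],[0,0,0],[0,0,0],[0.05,-0.03,0.02],[0.05,-0.03,0.02]], "hand": [-0.6,-0.6,-0.6,1,1]}}

```text
clock: 8.57
tcp_pos: [0.5419, 0.1507, 0.1057]
tcp_rot: [[0.225, 0.974, 0.002], [0.974, -0.225, 0.0], [0.001, 0.001, -1.0]]
contact_force: [-0.1, 1.2, 0.0]
width: 0.0327
gripper_force: 0.0
```

```bash
python3 - <<'E'
from h import *
P=camera_params('wrist'); im=snap('wrist','w3.png'); 
import pickle; pickle.dump(P,open('w3.pkl','wb'))
gob(.495,.2695,.047)
E
```

```text
b 0.489 0.2689 0.1052
clk 8.62 lin [0.022, 0.206, 1.939] tw [-0.04, 0.017, 0.035]
```

View pics/w3.png

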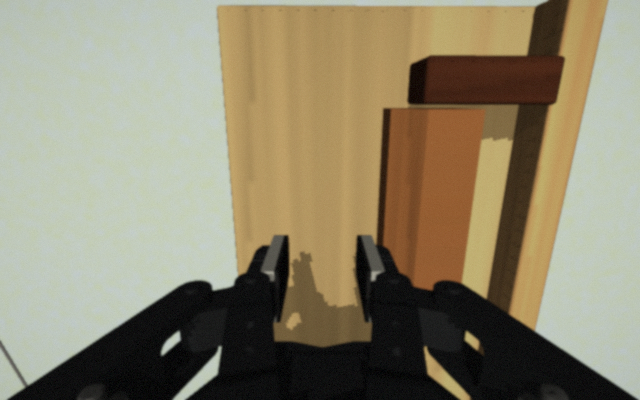

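The bar lies flat and parallel to the fence, with its left end at v≈108 just short of the stop at v≈103. I'll shut the fingers and descend behind it.

Call:
{"name": "send_rows", "arguments": {"linear": [[0,0.1,0],[0,0.1,0.7],[0,0.1,1.4],[0,0.1,1.9],[0,0.1,1.9]], "twist": [[0,0,0],[0,0,0.03],[0,0,0.03],[0,0,0.03],[0,0,0.03]], "hand": [1,1,1,1,1]}}

```text
clock: 9.25
tcp_pos: [0.5451, 0.1495, 0.0467]
tcp_rot: [[0.227, 0.974, -0.001], [0.974, -0.227, -0.001], [-0.001, -0.001, -1.0]]
contact_force: [0.1, -0.3, -0.4]
width: 0.0002
gripper_force: 0.0
```

```bash
python3 - <<'E'
from h import *
gob(.54,.2695,.046)
E
```

```text
b 0.4975 0.2683 0.0467
clk 9.25 lin [0.044, 1.417, 0.02] tw [-0.015, 0.011, -0.037]
```

Call:
{"name": "send_rows", "arguments": {"linear": [[0.03,0.25,0],[0.03,0.5,0],[0.03,0.75,0],[0.03,1.0,0],[0.03,1.2,0]], "twist": [[0,0,0],[0,0,0],[0,0,0],[0,0,0],[0,0,0]], "hand": [1,1,1,1,1]}}

```text
clock: 9.88
tcp_pos: [0.5808, 0.1425, 0.0476]
tcp_rot: [[0.227, 0.974, 0.0], [0.974, -0.227, -0.0], [-0.0, 0.0, -1.0]]
contact_force: [-0.3, 0.5, -0.2]
width: -0.0
gripper_force: 0.3
```

Call:
{"name": "send_rows", "arguments": {"linear": [[0,0.15,0],[0,0.3,0],[0,0.45,0],[0,0.6,0],[0,0.65,0]], "twist": [[0,0,0],[0,0,0],[0,0,0],[0,0,0],[0,0,0]], "hand": [1,1,1,1,1]}}

```text
clock: 10.5
tcp_pos: [0.5996, 0.1381, 0.0476]
tcp_rot: [[0.227, 0.974, 0.0], [0.974, -0.227, -0.0], [-0.0, 0.0, -1.0]]
contact_force: [-0.0, -0.4, 0.4]
width: 0.0
gripper_force: 0.3
```

Call:
{"name": "send_rows", "arguments": {"linear": [[0,0.07,0],[0,0.14,0],[0,0.2,0],[0,0.26,0],[0,0.3,0]], "twist": [[0,0,0],[0,0,0],[0,0,0],[0,0,0],[0,0,0]], "hand": [1,1,1,1,1]}}

```text
clock: 11.12
tcp_pos: [0.6046, 0.1371, 0.0471]
tcp_rot: [[0.226, 0.974, -0.007], [0.974, -0.226, -0.001], [-0.002, -0.007, -1.0]]
contact_force: [-10.4, 1.8, 5.4]
width: -0.0002
gripper_force: 5.0
```

Call:
{"name": "send_rows", "arguments": {"linear": [[0,-0.3,0],[0,-0.7,0],[0,-0.8,-0.7],[0,-0.8,-1.4],[0,-0.8,-1.6]], "twist": [[0,0,0],[0,0,0],[0,0,0],[0,0,0],[0,0,0]], "hand": [1,1,1,1,1]}}

```text
clock: 11.75
tcp_pos: [0.5862, 0.1421, 0.0984]
tcp_rot: [[0.227, 0.974, 0.005], [0.974, -0.227, 0.001], [0.002, 0.005, -1.0]]
contact_force: [0.1, -0.0, -0.6]
width: -0.0
gripper_force: 0.0
```

```bash
python3 - <<'E'
from h import *
P=camera_params('wrist'); im=snap('wrist','w4.png'); 
import pickle; pickle.dump(P,open('w4.pkl','wb'))
a=im[0:270,290:610,::-1]
cv2.imwrite('pics/e.png',cv2.resize(cv2.convertScaleAbs(a,alpha=1.4,beta=15),None,fx=2.2,fy=2.2,interpolation=cv2.INTER_CUBIC))
gob(.552,.2695,.086)
E
```

```text
b 0.5391 0.2702 0.0982
clk 11.8 lin [-0.022, 0.428, 0.409] tw [0.047, -0.021, -0.033]
```

View pics/e.png

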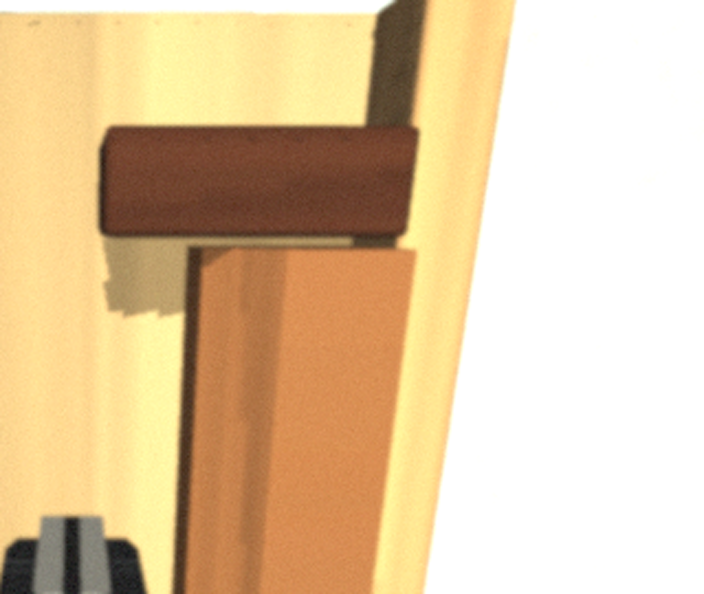

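The bar is against the fence. Its end is at crop v≈249 and the stop's edge at v≈235. I'll compute the gap.

```bash
python3 - <<'E'
from h import *
import pickle; P=pickle.load(open('w4.pkl','rb'))
def f(l,x,y,z):
    p=ray('wrist',290+x/2.2,y/2.2,z,P)[:2];print(l,round(p@X0,4),round(p@Y0,4));return p
f('stop',250,235,.051);f('barend top',340,250,.055);f('barend bot',270,246,.015)
a=f('bar right',416,250,.055);b=f('bar right',372,590,.055)
d=a-b;print(np.degrees(np.arctan2(-d[0],d[1])))
f('fence top left of it',413,125,.045);f('bev top',288,250,.055);f('bev low',190,590,.039)
E
```

```text
stop 0.5798 0.3389
barend top 0.599 0.3357
barend bot 0.5946 0.3355
bar right 0.6158 0.3356
bar right 0.6158 0.2517
-13.013002199788627
fence top left of it 0.6164 0.3626
bev top 0.5874 0.3357
bev low 0.5725 0.243
```

Call:
{"name": "send_rows", "arguments": {"linear": [[0,0.2,0.2],[-0.02,0.43,0.41],[-0.02,0.55,0.53],[-0.02,0.65,0.63],[-0.02,0.72,0.7]], "twist": [[0,0,0],[0.04,-0.02,-0.03],[0.04,-0.02,-0.03],[0.04,-0.02,-0.03],[0.04,-0.02,-0.03]], "hand": [1,1,1,1,1]}}

```text
clock: 12.42
tcp_pos: [0.6056, 0.1362, 0.0741]
tcp_rot: [[0.224, 0.975, -0.004], [0.975, -0.224, -0.001], [-0.002, -0.004, -1.0]]
contact_force: [0.2, -0.5, -0.1]
width: -0.0001
gripper_force: 0.0
```

```bash
python3 - <<'E'
from h import *
gob(.566,.2695,.072)
E
```

```text
b 0.5595 0.2689 0.0741
clk 12.43 lin [0.019, 0.218, 0.069] tw [-0.045, 0.022, 0.0]
```

Call:
{"name": "send_rows", "arguments": {"linear": [[0,0.07,0.03],[0,0.12,0.08],[0,0.17,0.12],[0,0.21,0.16],[0,0.21,0.16]], "twist": [[0,0,0],[0,0,0],[0,0,0],[0,0,0],[0,0,0]], "hand": [1,1,1,1,1]}}

```text
clock: 13.05
tcp_pos: [0.6117, 0.1347, 0.0697]
tcp_rot: [[0.224, 0.975, -0.004], [0.975, -0.224, -0.001], [-0.002, -0.004, -1.0]]
contact_force: [0.1, 0.1, 1.0]
width: 0.0002
gripper_force: 0.0
```

Call:
{"name": "send_rows", "arguments": {"linear": [[0,0.04,0.04],[0,0.08,0.08],[0,0.12,0.12],[0,0.12,0.12]], "twist": [[0,0,0],[0,0,0],[0,0,0],[0,0,0]], "hand": [1,1,1,1]}}

```text
clock: 13.55
tcp_pos: [0.6146, 0.1342, 0.0669]
tcp_rot: [[0.224, 0.975, -0.005], [0.975, -0.224, -0.001], [-0.003, -0.005, -1.0]]
contact_force: [-2.6, -0.2, 6.5]
width: 0.0
gripper_force: 3.6
```

Call:
{"name": "send_rows", "arguments": {"linear": [[0,0.04,0.02],[0,0.08,0.04],[0,0.12,0.06],[0,0.12,0.06]], "twist": [[0,0,0],[0,0,0],[0,0,0],[0,0,0]], "hand": [1,1,1,1]}}

```text
clock: 14.05
tcp_pos: [0.6152, 0.1342, 0.0665]
tcp_rot: [[0.223, 0.975, -0.011], [0.975, -0.223, -0.003], [-0.005, -0.01, -1.0]]
contact_force: [-13.6, -0.4, 21.6]
width: -0.0
gripper_force: 11.9
```

Call:
{"name": "send_rows", "arguments": {"linear": [[0,-0.01,-0.02],[0,-0.02,-0.05],[0,-0.02,-0.05],[0,-0.02,-0.05]], "twist": [[0,0,0],[0,0,0],[0,0,0],[0,0,0]], "hand": [1,1,1,1]}}

```text
clock: 14.55
tcp_pos: [0.6149, 0.1341, 0.0667]
tcp_rot: [[0.223, 0.975, -0.01], [0.975, -0.223, -0.002], [-0.004, -0.01, -1.0]]
contact_force: [-9.4, 0.2, 12.2]
width: -0.0001
gripper_force: 7.6
```

Call:
{"name": "send_rows", "arguments": {"linear": [[0,0,0],[0,0,0],[0,0,0],[0,0,0]], "twist": [[0,0,0],[0,0,0],[0,0,0],[0,0,0]], "hand": [1,1,1,1]}}

```text
clock: 15.05
tcp_pos: [0.615, 0.1342, 0.0667]
tcp_rot: [[0.223, 0.975, -0.01], [0.975, -0.223, -0.002], [-0.004, -0.01, -1.0]]
contact_force: [-10.0, -0.2, 11.7]
width: -0.0002
gripper_force: 7.6
```

```bash
python3 - <<'E'
from h import *
snap('wrist','w5.png'); print(st()['contact_force'])
E
```

```text
[-10.16746117   0.3801165   11.75406467]
```

View pics/w5.png

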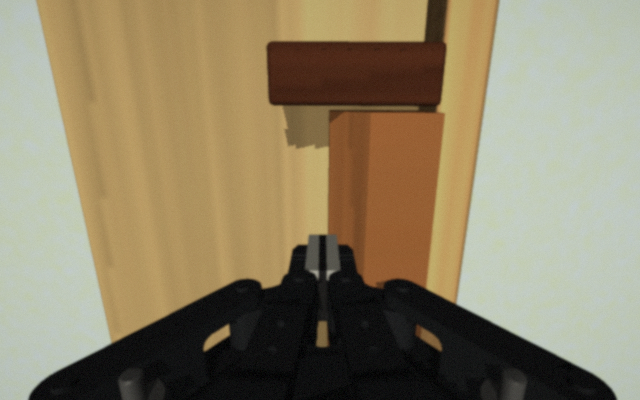

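The bar is flat and square to the fence, with its end at v≈112 just short of the stop at v≈104. The fingers are on the bevel near (335,265) with a steady push of about 15 N.

```bash
python3 -c "
from rig import job
print(job.hand_in())"
```

```text
the job is handed in; nothing more can be done
None
```

I handed the job in at about 15 s with the fingers still pushing about 15 N forward and down on the bevel; the bar lies flat and square against the fence, about 3 mm from the stop, but hand-in returned no verdict.

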